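# Release the battery lid of the label feeder with the release rod

### The arm

A 6-joint arm with a two-finger parallel gripper is mounted at the origin on a cart in front of the work surface, level with it; the furniture and walls round the work are solid. World frame = base frame: x ahead of the robot, y to its left, z up, the work surface at z = 0. Lengths are in m, angles in degrees, forces in N, time in s.
With the tool pointing down it reaches from about 0.325 to 0.875 m from the base axis. Payload 4.4 kg.
Tool frame: the origin (TCP) lies on the centre line of the jaws, within the pads' length; the fingertips stand 11 mm ahead of it and the grasp point (between the pads) lies 8 mm behind it; z points along the fingers, y is the direction in which the jaws open and shut (so a half turn about z gives the same grasp; the last joint's range is limited). The gripper opens to 85 mm and grips with 20 to 120 N. Pads are 22 mm wide; open, the fingers measure 114 mm over their backs; the gripper's body (76 mm by 85 mm) begins 54 mm behind the grasp point. The pads swing forward as they close: fully open they stand 13 mm farther back than shut.
Start: joints at [-75.315, 11.837, 88.321, -0, 79.842, -8.623], TCP at [0.227, -0.528, 0.242] pointing down, gripper open.
Joint ranges: [-156.59, 156.59], [-49.26, 127.26], [12.9, 141.05], [-63.56, 243.56], [4.71, 150.69], [-161.64, 161.64]. Speed limits (degrees/s): [159.86, 159.86, 180, 180, 180, 180].

### API

Orientations are given as [roll, pitch, yaw] about the fixed x, y, z axes, in that order (R = Rz(yaw) Ry(pitch) Rx(roll)).
In Python, from rig import ctrl gives the robot as it stands.
- The arm moves only by the tool arm_command, never from a script. Its argument "motion" is a list that holds one entry, the list of rows, each a list of 4 numbers: the shift along the tool's x, y, z in cm, then the turn about the tool's z in rad. In form: [[[tx, ty, tz, turn], ...]]. A call has 1 to 20 rows; each row shifts and turns the pose as measured when the row begins, along the tool's axes as they then stand; what a row does not reach is not made up. A row lasts 1/8 s, in which the tool goes at most 62.5 mm and 10.7 degrees, less where a joint would pass 70% of its speed; a pose out of reach is approached as far as the arm can. A call is refused whole if a number of a shift passes 6.25 or a number of a turn 0.188, either way. A call with a gripper value outside its range is refused whole. "gripper" is the opening, from -1 (shut) to 1 (fully open), set as the call begins (left out, the last holds). The fingers move at their own pace and stop on an object; the grip force is fixed at half the most. Time passes only in rows, so rows that do not move let the fingers close. It gives the time, the measured TCP pose, the force and the opening at its end, in the units of the state.
- ctrl.get_obs(): the state, without advancing time (a new reading comes with each control period).
- ctrl.snapshot(name): name is "side" or "top" or "wrist"; returns (picture, depth): 480x640x3 uint8, blue, green, red; 480x640 float32, m along the optical axis (not along the pixel's ray), 0 where there is no reading.
- ctrl.calibration(name): a dict with "intrinsics" (3x3 intrinsics, pixels), "k1" (the pictures are not rectified: a ray, as slopes to the right and down, at radius r is drawn at 1 + k1 r^2 times it, then the intrinsics apply), "eye" and "rotation" of the camera in the world; the wrist camera has in their place "T_tool_cam" (4x4, takes a point from camera to tool coordinates, whose origin is the TCP and whose axes are the flange's). Camera axes: x right, y down, z forward; pixel columns grow to the right and rows downward; lengths in m; the calibration is good to about 2 mm. A picture is of the moment at which its call begins: read the wrist's pose just before it. calibration takes no time and is no camera call.
- ctrl.close_job(): hands the job in, once; it reports no verdict.
Trained networks look in the newest picture that a camera, given by its name, has taken for a name from the list of things; names that differ only in an ending like _2 or _b are one class to them, and where a whole thing is asked for, a point or a joint stands for the part that bears it (a point fixed in the world has none). Each returns a list of dicts, best first, with "confidence" (0 to 1); they miss things now and then, are a little off and sometimes report something else, mostly with a low value. They report only what shows in the picture. A call takes as long as a camera call. They do not tell look-alikes from the thing itself.
- ctrl.spot_in(target, camera): "centre" ([x, y, z] in m, in the coordinates of the camera as it stood for that picture, good to about 4 mm: the middle of the surface that is visible of it).
- ctrl.place_of(target, camera): "centre" ([x, y, z] in m, in the coordinates of the camera as it stood for that picture, good to about 4 mm: a listed point, or the origin of a listed thing).
The state is a dict: "clock": time; "joint_pos": joint angles; "dq": joint speeds; "tau": joint torques, N m; "position": TCP position; "orientation": TCP orientation; "force": force on the tool from outside, world axes, zero at the start; "moment": the same for the moment, N m; "finger_gap": finger opening in m.
Only numpy, scipy, OpenCV 4.12 (cv2) and the standard library are available. Lean on these libraries where they do the work, as an engineer would, in place of code of your own. Each camera call takes 0.05 s, during which the arm holds its last target.

### The job

The battery lid of the grey label feeder is held by a catch hidden under the yellow-bordered slot in its top. Take the slim rod with the yellow handle from the stand, push it down through the slot until its collar sits on the feeder and the catch is pressed so that the lid pops up, then let go and leave the rod standing upright in the slot. Open the lid only with the rod, and leave the thick black rod in its stand.

Things in the scene. Friction and masses are not known exactly. Their poses are not given: they have to be found in the camera images.
- slim_rod_grip (a point): Centre of the slim rod's yellow handle (18 mm square, 55 mm tall, sides along x and y here). Collar under the handle: 48 mm across, 6 mm thick, underside 33.5 mm below here. Then a round steel shank, 9 mm thick, 60 mm long, tip 93.5 mm below here. 70 g. z is up the rod. It hangs by its collar in a 34 mm square hole of a stand 90 mm high; y is along the stand's row of two holes.
- thick_rod_grip (a point): Centre of the black handle of the other rod, hanging in the stand's other hole, 120 mm from the slim one. Same handle and collar, in black, but its shank is 28 mm thick and does not fit the slot. Leave it there.
- slot (a point): Centre of the slot's mouth in the level top (90 mm high) of the grey feeder, a fixed hollow box 210 x 130 mm. Slot 24 mm wide along x here, 44 mm long along y, yellow border. z is up; x points to the black lid, whose free edge, 75 mm from here, pops up 30 mm. The feeder's front is 50 mm away on the -x side. The catch's flat tab (40 x 70 mm) lies straight below, 45 mm under the mouth.
- catch (a joint): Travel of the hidden catch tab in m: 0 at rest, grows as it is pressed down, stop at 0.018. It resists with about 8 to 10 N all the way and stays where it is left. With the slim rod's collar on the feeder's top it reads 0.015. As it goes down it lifts the lid (0.36 rad at 0.015).
Not all that is in view belongs to the job. Of the things that look like the part that bears slim_rod_grip, the middle-sized one is meant.

How it is judged (in metres and radians):
At the end, for the whole second after the job is handed in: The catch is pressed at least 11 mm down and so the lid is up; the slim rod stands in the slot, released, within 10 degrees of upright, with its collar on the feeder's top (handle centre within 5 mm of 33.5 mm above the slot's mouth and within 28 mm of its centre sideways) (value of joint catch above 0.011 m and z of slim_rod_grip in the frame of slot between 0.028 and 0.038 m and horizontal distance between slim_rod_grip and slot below 0.028 m and angle between slim_rod_grip's own z axis and vertical below 0.18 rad and contact force between the fingers and slim_rod below 0.1 N); the robot touches nothing.
It fails at once if the catch or lid is moved otherwise than with the slim rod through the slot (value of joint catch above 0.004 m and (z of slim_rod_grip in the frame of slot above 0.065 m or horizontal distance between slim_rod_grip and slot above 0.035 m)).
It fails at once if the thick black rod is taken out of its place in the stand (distance of thick_rod_grip from where it was at the start of the episode above 0.04 m).
It also fails if it takes over 35 s, if anything falls off the work surface, if the arm or the gripper's body presses on something with over 40 N, if the wrist force passes 120 N, or if a joint passes its speed limit or range.

## Working session

There is one attempt and no reset: what is moved stays moved. The work goes in short steps, Python scripts to look and compute and a tool call to move; the robot and the scene stay as the last step left them, time stands still between calls to the robot, and variables do not carry over. Pictures are saved under pics/ and viewed, and the job is handed in when it is done.

Besides the shell and the picture viewer there is one more tool, called after ">>>" as name(argument=value, ...), one argument or row to a line, values as JSON. arm_command: Moves the arm, as the interface text tells. Its arguments: {"type":"object","properties":{"motion":{"type":"array"},"gripper":{"type":"number"}},"required":["motion"]}

```bash
ls; mkdir -p pics; cat > h.py <<'E'
import numpy as np, cv2
from rig import ctrl
from scipy.spatial.transform import Rotation as R
def tool():
    o=ctrl.get_obs(); T=np.eye(4); T[:3,:3]=R.from_euler('xyz',o['orientation'],degrees=True).as_matrix(); T[:3,3]=o['position']; return T
def campose(n,T=None):
    c=ctrl.calibration(n)
    if n=='wrist': return (tool() if T is None else T)@np.array(c['T_tool_cam'])
    X=np.eye(4); X[:3,:3]=c['rotation']; X[:3,3]=c['eye']; return X
def w(X,p): return (X@np.r_[p,1])[:3]
def pix2w(n,X,u,v,d):
    c=ctrl.calibration(n); K=np.array(c['intrinsics'])
    q=cv2.undistortPoints(np.array([[[u,v]]],float),K,np.array([c['k1'],0,0,0,0.]))[0,0]
    return w(X,np.r_[q*d,d])
def cloud(n,X,dep):
    c=ctrl.calibration(n); K=np.array(c['intrinsics']); h,wd=dep.shape
    u,v=np.meshgrid(np.arange(wd),np.arange(h))
    q=cv2.undistortPoints(np.stack([u,v],-1).reshape(-1,1,2).astype(float),K,np.array([c['k1'],0,0,0,0.])).reshape(h,wd,2)
    P=np.concatenate([q*dep[...,None],dep[...,None]],-1)
    return P@X[:3,:3].T+X[:3,3]
E
python3 - <<'E'
from h import *
for n in ['side','top','wrist']:
    X=campose(n); im,d=ctrl.snapshot(n); cv2.imwrite(f'pics/a_{n}.png',im); np.save(f'a_{n}.npy',d); np.save(f'a_{n}_X.npy',X)
    for t in ['slim_rod_grip','thick_rod_grip','slot']:
        for f in ['place_of','spot_in']:
            try:
                for r in getattr(ctrl,f)(t,n): print(n,t,f,round(r['confidence'],2),w(X,r['centre']).round(4))
            except Exception as e: print(n,t,f,e)
print(ctrl.get_obs())
E
```

```text
pics
side slim_rod_grip place_of 0.65 [2.3847 0.8408 2.7307]
side slim_rod_grip place_of 0.64 [-11.1669 -12.7108 -10.8209]
side slim_rod_grip place_of 0.59 [-13.0866 -14.6305 -12.7405]
side slim_rod_grip spot_in 0.76 [1.9656 0.4218 2.3117]
side slim_rod_grip spot_in 0.66 [-12.8362 -14.3801 -12.4901]
side slim_rod_grip spot_in 0.55 [-11.2054 -12.7493 -10.8593]
side thick_rod_grip place_of 0.78 [-14.1504 -15.6942 -13.8043]
side thick_rod_grip spot_in 0.57 [-14.3638 -15.9077 -14.0177]
side slot place_of 0.94 [-16.4616 -18.0054 -16.1155]
side slot spot_in 0.76 [-23.7473 -25.2912 -23.4013]
top slim_rod_grip place_of 0.97 [-116.9917 -117.3994 -116.3015]
top slim_rod_grip place_of 0.66 [-104.3177 -104.7254 -103.6275]
top slim_rod_grip place_of 0.52 [-142.4595 -142.8672 -141.7693]
top slim_rod_grip spot_in 0.93 [-108.0144 -108.4221 -107.3242]
top slim_rod_grip spot_in 0.64 [-119.0119 -119.4196 -118.3217]
top slim_rod_grip spot_in 0.58 [-144.0985 -144.5062 -143.4083]
top thick_rod_grip place_of 0.6 [-97.7968 -98.2045 -97.1066]
top thick_rod_grip spot_in 0.92 [-100.4902 -100.8979  -99.8   ]
top slot place_of 0.64 [-60.2852 -60.6929 -59.595 ]
top slot spot_in 0.93 [-59.7226 -60.1303 -59.0324]
{'clock': 1.05, 'joint_pos': array([-7.53151574e+01,  1.18353698e+01,  8.83230584e+01,  4.11114705e-05,
        7.98427685e+01, -8.62332571e+00]), 'dq': array([-0.06049682, -0.01492236,  0.04854314, -0.01565204,  0.0163168 ,
       -0.04122208]), 'tau': array([ 1.11098601e-03, -3.83062470e+01, -2.91976225e+01,  4.51946482e-05,
        8.82779095e-04,  1.03724677e-06]), 'position': array([ 0.22749683, -0.52806436,  0.24228752]), 'orientation': array([-1.79998823e+02, -2.19442505e-04,  2.33081610e+01]), 'force': array([0.42658579, 0.58715093, 0.01693493]), 'moment': array([ 0.01254444, -0.00527401, -0.02526971]), 'finger_gap': 0.08542753713279341}
```

```bash
python3 - <<'E'
from rig import ctrl
for n in ['side','top','wrist']: print(ctrl.calibration(n))
E
```

```text
{'intrinsics': array([[601.52833424,   0.        , 312.14847003],
       [  0.        , 601.52833424, 227.59266015],
       [  0.        ,   0.        ,   1.        ]]), 'k1': 0.06929004969516586, 'eye': array([ 0.36253295, -1.18134692,  0.70859106]), 'rotation': array([-116.81129943,    0.51706158,   -6.22014031])}
{'intrinsics': array([[576.19881289,   0.        , 312.20317459],
       [  0.        , 576.19881289, 239.00992091],
       [  0.        ,   0.        ,   1.        ]]), 'k1': -0.057647373723469904, 'eye': array([ 0.3917731 , -0.01592228,  1.08197693]), 'rotation': array([-175.61224162,    1.64394125,  -89.13001356])}
{'intrinsics': array([[396.58182107,   0.        , 319.52138064],
       [  0.        , 396.58182107, 237.61700156],
       [  0.        ,   0.        ,   1.        ]]), 'k1': -0.012994042456100405, 'T_tool_cam': array([[-6.47069262e-04, -9.48456644e-01, -3.16906256e-01,
         8.15695110e-02],
       [ 9.99999488e-01, -3.67169585e-04, -9.42942880e-04,
        -2.46905599e-04],
       [ 7.77982101e-04, -3.16906704e-01,  9.48456396e-01,
        -1.32149900e-01],
       [ 0.00000000e+00,  0.00000000e+00,  0.00000000e+00,
         1.00000000e+00]])}
```

View pics/a_top.png

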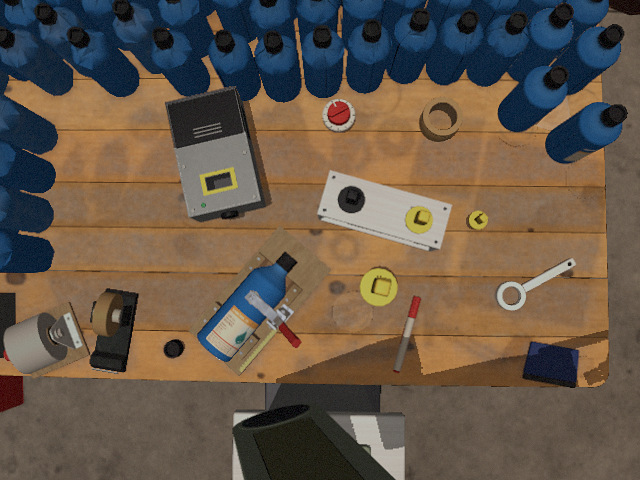

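View pics/a_side.png

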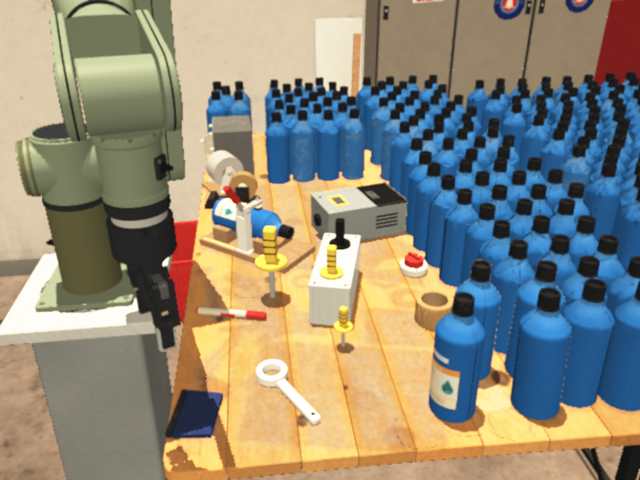

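View pics/a_wrist.png

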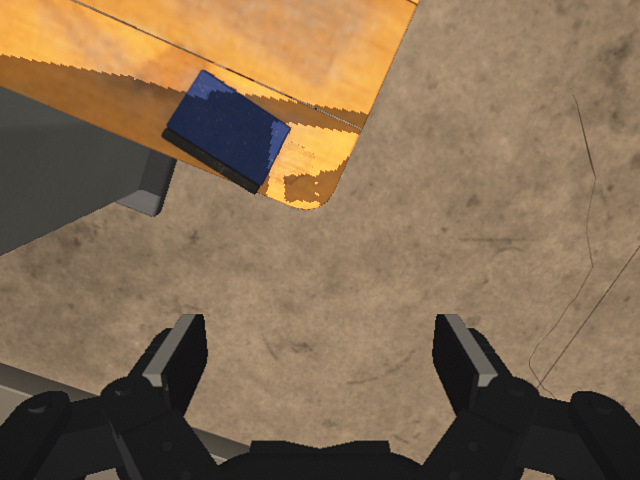

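The top picture shows the stand with the middle-sized yellow rod at (419,217) and the black one at (351,198). The slot is at (218,180). A larger decoy stands at (380,286) and a smaller one at (478,220). The rotation is given as rpy, so I need to fix the helper.

```bash
sed -i "s/X\[:3,:3\]=c\['rotation'\]/X[:3,:3]=R.from_euler('xyz',c['rotation'],degrees=True).as_matrix()/" h.py
python3 - <<'E'
from h import *
for n in ['side','top']:
    X=campose(n); 
    for t in ['slim_rod_grip','thick_rod_grip','slot']:
        for f in ['place_of','spot_in']:
            for r in getattr(ctrl,f)(t,n): print(n,t,f,round(r['confidence'],2),w(X,r['centre']).round(4))
X=campose('top'); P=cloud('top',X,np.load('a_top.npy')); im=cv2.imread('pics/a_top.png')
hsv=cv2.cvtColor(im,cv2.COLOR_BGR2HSV)
m=cv2.inRange(hsv,(22,150,100),(35,255,255))
n,l,s,c=cv2.connectedComponentsWithStats(m)
for i in range(1,n):
    if s[i,4]>40:
        q=P[l==i]; print(s[i],c[i].round(1),np.median(q,0).round(4),q.min(0).round(3),q.max(0).round(3))
# slot border corners
for (u0,u1,v0,v1) in [(190,250,160,200)]:
    mm=np.zeros_like(m); mm[v0:v1,u0:u1]=m[v0:v1,u0:u1]
    q=P[mm>0]; r=cv2.minAreaRect(q[:,:2].astype(np.float32)); print(r,cv2.boxPoints(r),np.median(q[:,2]))
# stand and feeder top
z=P[...,2]
print('z dist', P[225,380],P[150,200])
x,y=P[...,0],P[...,1]
for nm,(u0,u1,v0,v1),zl in [('stand',(310,460,165,255),(.08,.1)),('feeder',(160,275,80,225),(.08,.1))]:
    mk=np.zeros_like(m,bool); mk[v0:v1,u0:u1]=True
    mk&=(z>zl[0])&(z<zl[1]); q=P[mk]; print(nm,cv2.minAreaRect(q[:,:2].astype(np.float32)),np.median(q[:,2]))
print(ctrl.get_obs()['clock'])
E
```

```text
side slim_rod_grip place_of 0.65 [ 0.3925 -0.0946  0.125 ]
side slim_rod_grip place_of 0.64 [ 0.5043 -0.1672  0.1246]
side slim_rod_grip place_of 0.59 [ 0.5122 -0.2813  0.0641]
side slim_rod_grip spot_in 0.76 [ 0.3941 -0.1098  0.0888]
side slim_rod_grip spot_in 0.66 [ 0.5093 -0.2862  0.0487]
side slim_rod_grip spot_in 0.55 [ 0.5033 -0.1791  0.1036]
side thick_rod_grip place_of 0.78 [ 0.5366 -0.0511  0.1218]
side thick_rod_grip spot_in 0.57 [ 0.5375 -0.0625  0.1125]
side slot place_of 0.94 [0.5692 0.1802 0.0906]
side slot spot_in 0.76 [0.6292 0.146  0.0785]
top slim_rod_grip place_of 0.97 [ 0.5045 -0.1684  0.1243]
top slim_rod_grip place_of 0.66 [ 0.3917 -0.1043  0.128 ]
top slim_rod_grip place_of 0.52 [ 0.5087 -0.2819  0.0624]
top slim_rod_grip spot_in 0.93 [ 0.394  -0.1034  0.0871]
top slim_rod_grip spot_in 0.64 [ 0.5009 -0.1653  0.0965]
top slim_rod_grip spot_in 0.58 [ 0.5049 -0.282   0.0446]
top thick_rod_grip place_of 0.6 [ 0.5351 -0.055   0.1235]
top thick_rod_grip spot_in 0.92 [ 0.5304 -0.0562  0.0964]
top slot place_of 0.64 [0.5682 0.1829 0.0889]
top slot spot_in 0.93 [0.6157 
[... 322 characters left out ...]
 0.09 ]
[360 268  38  35 459] [383.3 283.6] [ 0.3932 -0.1065  0.092 ] [ 0.361 -0.133 -0.   ] [ 0.419 -0.016  1.082]
((0.5677279829978943, 0.18058204650878906), (0.03627826273441315, 0.06059350445866585), 14.055822372436523) [[0.54277384 0.2055663 ]
 [0.55749    0.146787  ]
 [0.5926821  0.15559779]
 [0.577966   0.21437709]] 0.09020339352236939
z dist [ 0.49290328 -0.10270104  0.09339372] [0.62280056 0.21453056 0.08831302]
stand ((0.5207237601280212, -0.11036116629838943), (0.21928630769252777, 0.08119391649961472), 74.63168334960938) 0.0902315490179722
feeder ((0.6278051137924194, 0.18278038501739502), (0.24925637245178223, 0.19559115171432495), 0.0018523411126807332) 0.08993095842096654
1.65
```

```bash
cat > plan.py <<'E'
import sys
from h import *
# plan.py x y z yaw step_mm
def plan(p,yaw,step=55):
    T=tool(); Rn=T[:3,:3].copy(); d=np.array(p)-T[:3,3]
    y0=ctrl.get_obs()['orientation'][2]; t=-np.radians((yaw-y0+180)%360-180)
    n=max(int(np.ceil(np.linalg.norm(d)*1000/step)),int(np.ceil(abs(t)/.17)),1)
    for i in range(n):
        s=Rn.T@(d/n)*100; print([*(s.round(2)+0.).tolist(),round(t/n,3)],end=', ')
        Rn=Rn@R.from_euler('z',t/n).as_matrix()
    print('\nclock',ctrl.get_obs()['clock'],'pos',T[:3,3].round(4),ctrl.get_obs()['orientation'].round(2))
if __name__=='__main__':
    a=list(map(float,sys.argv[1:])); plan(a[:3],a[3],*a[4:])
E
python3 plan.py 0.47 -0.158 0.27 -15.4
```

```text
[4.1, -2.71, -0.31, np.float64(0.075)], [3.89, -3.01, -0.31, np.float64(0.075)], [3.65, -3.29, -0.31, np.float64(0.075)], [3.39, -3.56, -0.31, np.float64(0.075)], [3.12, -3.8, -0.31, np.float64(0.075)], [2.82, -4.03, -0.31, np.float64(0.075)], [2.51, -4.23, -0.31, np.float64(0.075)], [2.19, -4.4, -0.31, np.float64(0.075)], [1.85, -4.55, -0.31, np.float64(0.075)], 
clock 1.65 pos [ 0.2275 -0.5281  0.2423] [180.    -0.    23.31]
```

>>> arm_command(
  motion=[
    [[4.1, -2.7, -0.3, 0.075], [3.9, -3.0, -0.3, 0.075], [3.65, -3.3, -0.3, 0.075], [3.4, -3.55, -0.3, 0.075], [3.1, -3.8, -0.3, 0.075], [2.8, -4.0, -0.3, 0.075], [2.5, -4.2, -0.3, 0.075], [2.2, -4.4, -0.3, 0.075], [1.85, -4.55, -0.3, 0.075], [0, 0, 0, 0]],
  ],
  gripper=1,
)

```text
clock: 2.9
position: [0.4815, -0.1517, 0.2714]
orientation: [179.9, -0.4, -16.8]
force: [-0.6, 0.3, 0.2]
finger_gap: 0.0855
```

```bash
python3 - <<'E'
from h import *
print(ctrl.get_obs()['dq'].round(2))
X=campose('wrist'); im,d=ctrl.snapshot('wrist'); cv2.imwrite('pics/b_wrist.png',im)
for t in ['slim_rod_grip','thick_rod_grip']:
    for r in ctrl.place_of(t,'wrist'): print(t,round(r['confidence'],2),w(X,r['centre']).round(4))
P=cloud('wrist',X,d); hsv=cv2.cvtColor(im,cv2.COLOR_BGR2HSV)
m=cv2.inRange(hsv,(20,150,60),(35,255,255))
n,l,s,c=cv2.connectedComponentsWithStats(m)
for i in range(1,n):
    if s[i,4]>150:
        q=P[l==i]; top=q[q[:,2]>q[:,2].max()-.004]
        print(s[i],np.median(q,0).round(4),'zmax',q[:,2].max().round(4)); print('  top',cv2.minAreaRect(top[:,:2].astype(np.float32)))
z=P[...,2]; k=(z>.085)&(z<.094)&(P[...,1]<0); print(np.median(z[k]),cv2.minAreaRect(P[k][:,:2].astype(np.float32)))
E
```

```text
[-1.96 -0.34  0.72 -2.21  0.04  0.4 ]
slim_rod_grip 0.88 [ 0.3845 -0.098   0.1267]
slim_rod_grip 0.77 [ 0.5121 -0.2894  0.0694]
slim_rod_grip 0.57 [ 0.5018 -0.1664  0.1264]
thick_rod_grip 0.88 [ 0.5381 -0.0477  0.1244]
[ 434  107   46   41 1328] [ 0.5122 -0.279   0.0479] zmax 0.4041
  top ((0.5587476491928101, -0.1746038943529129), (0.0, 0.0), 0.0)
[ 302  151   61   60 2800] [ 0.5085 -0.1694  0.0971] zmax 0.4041
  top ((0.5587476491928101, -0.1746038943529129), (0.0, 0.0), 0.0)
[ 260  290   72  103 4753] [ 0.397  -0.1045  0.0913] zmax 0.4041
  top ((0.5587476491928101, -0.1746038943529129), (0.0, 0.0), 0.0)
0.09052321962117185 ((0.45406800508499146, -0.1265435814857483), (0.28795936703681946, 0.20293408632278442), 75.09803771972656)
```

View pics/b_wrist.png

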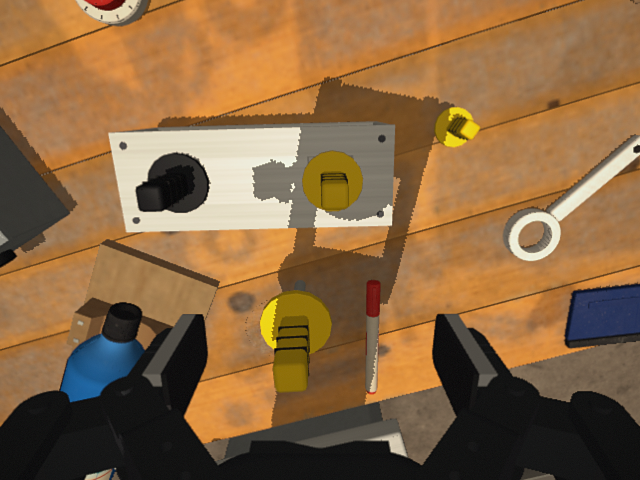

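The wrist view shows the slim rod in the stand: collar at (333,180), handle at (334,190), with the stand's long edge nearly horizontal. I'll take the handle's top from this view's depth and pixels, and then again from a second wrist position.

```bash
cat > look.py <<'E'
import sys
from h import *
X=campose('wrist'); im,d=ctrl.snapshot('wrist'); cv2.imwrite(f'pics/{sys.argv[1]}.png',im)
P=cloud('wrist',X,d); ok=d>0
near=ok&(np.hypot(P[...,0]-.505,P[...,1]+.168)<.045)
h=near&(P[...,2]>.1465)&(P[...,2]<.165); q=P[h]
print('handle top',len(q),np.median(q,0).round(4),cv2.minAreaRect(q[:,:2].astype(np.float32)))
hsv=cv2.cvtColor(im,cv2.COLOR_BGR2HSV); m=cv2.inRange(hsv,(20,150,60),(35,255,255))>0
k=near&m&(P[...,2]>.092)&(P[...,2]<.102); q=P[k]
print('collar',len(q),np.median(q,0).round(4),cv2.minEnclosingCircle(q[:,:2].astype(np.float32)))
k=ok&(P[...,2]>.085)&(P[...,2]<.0935)&(np.hypot(P[...,0]-.52,P[...,1]+.11)<.14)&(hsv[...,1]<60)
q=P[k];print('stand',np.median(q[:,2]),cv2.minAreaRect(q[:,:2].astype(np.float32)))
for r in ctrl.place_of('slim_rod_grip','wrist'): print(round(r['confidence'],2),w(X,r['centre']).round(4))
print(X[:3,3])
E
python3 look.py b2; python3 plan.py .504 -.168 .2 -15.4
```

```text
handle top 725 [ 0.504  -0.1686  0.1511] ((0.503240168094635, -0.1683863252401352), (0.017927737906575203, 0.01827295683324337), 76.82567596435547)
collar 1846 [ 0.51   -0.1706  0.0965] ((0.5031349658966064, -0.1683122217655182), 0.023916849866509438)
stand 0.09056666114656153 ((0.521334707736969, -0.10928363353013992), (0.22040215134620667, 0.08052744716405869), 74.5828628540039)
0.83 [ 0.3859 -0.1009  0.1248]
0.7 [ 0.5099 -0.2867  0.067 ]
0.63 [ 0.5017 -0.1702  0.1226]
[ 0.55706848 -0.17787814  0.40340537]
[1.35, 0.23, 3.55, np.float64(-0.016)], [1.34, 0.25, 3.55, np.float64(-0.016)], 
clock 3.15 pos [ 0.4794 -0.1553  0.2708] [179.84  -0.27 -17.22]
```

>>> arm_command(
  motion=[
    [[1.35, 0.25, 3.5, -0.016], [1.35, 0.25, 3.5, -0.016], [0, 0, 0, 0], [0, 0, 0, 0]],
  ],
)

```text
clock: 3.65
position: [0.5033, -0.1738, 0.2015]
orientation: [179.7, -0.4, -15.8]
force: [-0.3, 0.0, 0.2]
finger_gap: 0.0853
```

```bash
python3 look.py c; python3 plan.py .5033 -.1684 .119 -15.4 30
```

```text
handle top 1151 [ 0.5049 -0.169   0.1512] ((0.5038889050483704, -0.1685492843389511), (0.017730114981532097, 0.017576608806848526), 74.50157165527344)
collar 2736 [ 0.5109 -0.1739  0.0965] ((0.5034484267234802, -0.16869351267814636), 0.024026399478316307)
stand 0.09060505355524366 ((0.5211566686630249, -0.1092173308134079), (0.22093528509140015, 0.08120793104171753), 74.5498275756836)
0.91 [ 0.5027 -0.1693  0.1237]
0.91 [ 0.3856 -0.098   0.1283]
0.9 [ 0.5121 -0.2838  0.0687]
[ 0.58087364 -0.19495644  0.33429717]
[-0.07, -0.17, 2.76, np.float64(-0.002)], [-0.07, -0.17, 2.76, np.float64(-0.002)], [-0.07, -0.17, 2.76, np.float64(-0.002)], 
clock 3.75 pos [ 0.5034 -0.1735  0.2017] [179.74  -0.48 -15.77]
```

View pics/c.png

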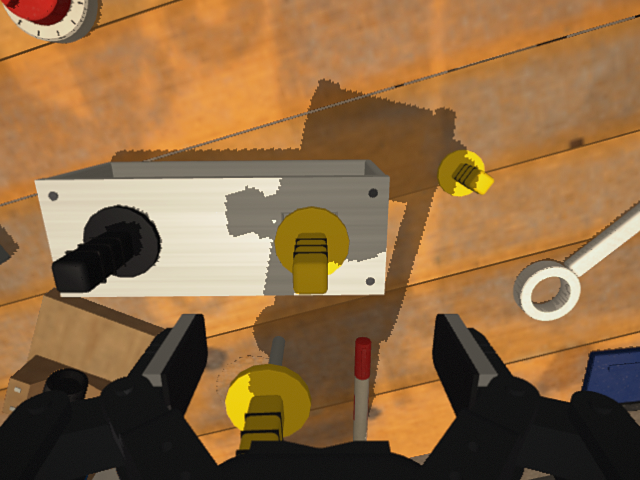

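The two wrist views agree: handle centre at (0.5035,-0.1685), top at 0.151. Descending.

>>> arm_command(
  motion=[
    [[-0.05, -0.2, 2.7, 0], [-0.05, -0.15, 2.7, 0], [-0.05, -0.15, 2.5, 0], [0, 0, 0, 0], [0, 0, 0, 0]],
  ],
)

```text
clock: 4.38
position: [0.5085, -0.1714, 0.1302]
orientation: [179.5, -1.4, -15.8]
force: [0.1, -0.7, 0.6]
finger_gap: 0.0852
```

```bash
python3 plan.py .5037 -.1685 .119 -15.4 30
```

```text
[-0.57, -0.16, 1.11, np.float64(-0.007)], 
clock 4.375 pos [ 0.5085 -0.1714  0.1302] [179.55  -1.4  -15.8 ]
```

>>> arm_command(
  motion=[
    [[-0.5, -0.15, 0.6, -0.005], [0, 0, 0.5, 0], [0, 0, 0, 0], [0, 0, 0, 0]],
  ],
)

```text
clock: 4.88
position: [0.5059, -0.1695, 0.1217]
orientation: [179.5, -1.7, -15.5]
force: [-0.9, 0.6, -0.0]
finger_gap: 0.0856
```

```bash
python3 plan.py .5037 -.1685 .119 -15.4 30
```

```text
[-0.25, -0.04, 0.27, np.float64(-0.002)], 
clock 4.875 pos [ 0.5059 -0.1695  0.1217] [179.47  -1.73 -15.49]
```

>>> arm_command(
  motion=[
    [[-0.3, -0.1, 0.3, 0], [0, 0, 0, 0]],
  ],
)

```text
clock: 5.12
position: [0.5032, -0.1678, 0.1184]
orientation: [179.5, -1.7, -15.5]
force: [0.8, 0.9, -0.1]
finger_gap: 0.0855
```

>>> arm_command(
  motion=[
    [[0, 0, 0, 0], [0, 0, 0, 0], [0, 0, 0, 0], [0, 0, 0, 0], [0, 0, 0, 0], [0, 0, 0, 0]],
  ],
  gripper=-1,
)

```text
clock: 5.88
position: [0.5034, -0.1679, 0.1186]
orientation: [179.5, -1.7, -15.5]
force: [0.4, 0.6, 0.0]
finger_gap: 0.0171
```

>>> arm_command(
  motion=[
    [[0, 0, -0.5, 0], [0, 0, -1.5, 0], [0, 0, -2, 0], [0, 0, -2, 0], [0, 0, -2, 0], [0, 0, -2, 0], [0, 0, -1.5, 0], [0, 0, 0, 0], [0, 0, 0, 0]],
  ],
)

```text
clock: 7.0
position: [0.5005, -0.1659, 0.243]
orientation: [179.4, -2.0, -15.5]
force: [0.6, -0.3, -0.7]
finger_gap: 0.0172
```

```bash
python3 - <<'E'
from h import *
ims=[ctrl.snapshot(n)[0] for n in ['side','wrist']]
cv2.imwrite('pics/d.png',cv2.resize(np.hstack(ims),(800,300)))
cv2.imwrite('pics/d_w.png',ims[1])
E
python3 plan.py .5683 .1815 .24 14 50
```

```text
[-0.34, -4.41, -0.02, np.float64(-0.064)], [-0.06, -4.42, -0.02, np.float64(-0.064)], [0.23, -4.42, -0.02, np.float64(-0.064)], [0.51, -4.39, -0.02, np.float64(-0.064)], [0.79, -4.35, -0.02, np.float64(-0.064)], [1.07, -4.29, -0.02, np.float64(-0.064)], [1.34, -4.22, -0.02, np.float64(-0.064)], [1.61, -4.12, -0.02, np.float64(-0.064)], 
clock 7.1 pos [ 0.5005 -0.1659  0.2428] [179.41  -1.96 -15.48]
```

View pics/d.png

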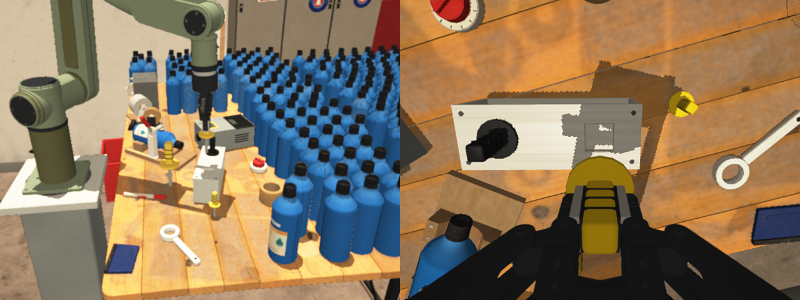

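The side and wrist views show the rod held upright, with its collar and handle between the fingers. The direct path crosses the thick rod, so I'll go higher on the way.

>>> arm_command(
  motion=[
    [[0, 0, -2, 0], [0, 0, -2, 0], [-0.3, -4.4, 0, -0.064], [0, -4.4, 0, -0.064], [0.2, -4.4, 0, -0.064], [0.5, -4.4, 0, -0.064], [0.8, -4.35, 0, -0.064], [1.1, -4.3, 0, -0.064], [1.3, -4.2, 0, -0.064], [1.6, -4.1, 0, -0.064], [0, 0, 0, 0], [0, 0, 0, 0]],
  ],
)

```text
clock: 8.6
position: [0.563, 0.1915, 0.2654]
orientation: [179.0, -0.1, 14.6]
force: [0.4, 0.1, -1.8]
finger_gap: 0.0171
```

```bash
cat > slot.py <<'E'
import sys
from h import *
T=tool(); X=campose('wrist',T); im,d=ctrl.snapshot('wrist'); cv2.imwrite(f'pics/{sys.argv[1]}.png',im)
P=cloud('wrist',X,d); hsv=cv2.cvtColor(im,cv2.COLOR_BGR2HSV); m=cv2.inRange(hsv,(20,150,60),(35,255,255))>0
k=(d>0)&m&(np.abs(P[...,2]-.09)<.006)&(np.hypot(P[...,0]-.5683,P[...,1]-.1815)<.05); q=P[k]
print('slot',len(q),np.median(q[:,2]),cv2.minAreaRect(q[:,:2].astype(np.float32)) if len(q) else '')
for r in ctrl.place_of('slot','wrist'): print('net slot',round(r['confidence'],2),w(X,r['centre']).round(4))
k=(d>0)&m&(P[...,2]>T[2,3]-.06); q=P[k]
for r in ctrl.place_of('slim_rod_grip','wrist'): print('net rod',round(r['confidence'],2),w(X,r['centre']).round(4))
# tip in line with TCP z axis
zc=T[:3,2]; print('TCP',T[:3,3].round(4),'tip est',(T[:3,3]+zc*.0883).round(4))
E
python3 slot.py e; python3 plan.py .5683 .1815 .26 14 50
```

```text
slot 1800 0.09079014767500271 ((0.567166805267334, 0.18057633936405182), (0.03873896598815918, 0.062114957720041275), 14.070574760437012)
net slot 0.85 [0.5686 0.1782 0.0917]
net rod 0.76 [0.5633 0.192  0.2705]
net rod 0.53 [0.5676 0.1785 0.0927]
TCP [0.563  0.1915 0.2654] tip est [0.5636 0.19   0.1771]
[0.25, 1.01, 0.63, np.float64(0.009)], 
clock 8.75 pos [0.5633 0.1908 0.2661] [178.96  -0.22  14.52]
```

View pics/e.png

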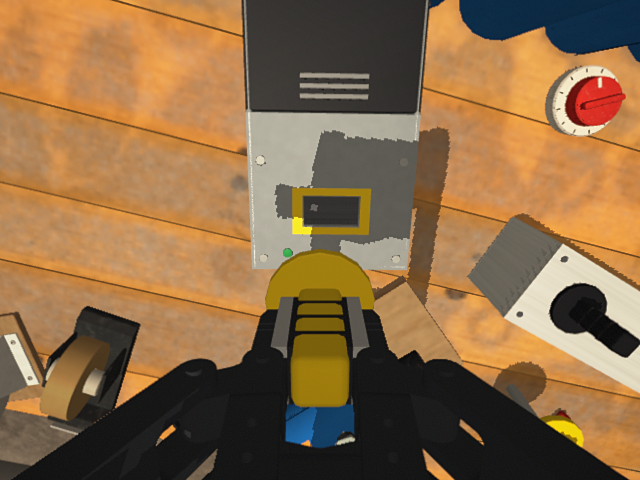

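The slot mouth shows at (331,211), unobstructed, and the shadow of the rod is over it. The border fit gives (0.5672,0.1806), and the top camera and the network agree. Moving above it.

>>> arm_command(
  motion=[
    [[0.2, 1.0, 1.5, 0.005], [0, 0, 2, 0], [0, 0, 1.5, 0], [0, 0, 0, 0], [0, 0, 0, 0]],
  ],
)

```text
clock: 9.38
position: [0.569, 0.1751, 0.2131]
orientation: [178.9, -0.2, 13.8]
force: [-0.1, 0.6, -0.4]
finger_gap: 0.0173
```

```bash
python3 slot.py f; python3 plan.py .5675 .1815 .19 14 50
```

```text
slot 1967 0.09081455566251073 ((0.5675724148750305, 0.1807056963443756), (0.038250070065259933, 0.06229070574045181), 14.54111099243164)
net slot 0.74 [0.5697 0.1789 0.0914]
net slot 0.73 [0.5715 0.1731 0.2203]
net rod 0.79 [0.5688 0.1746 0.2203]
TCP [0.569  0.1751 0.2131] tip est [0.5697 0.1735 0.1248]
[-0.02, -0.67, 2.34, np.float64(-0.002)], 
clock 9.525 pos [0.5691 0.1755 0.2135] [178.88  -0.23  13.87]
```

View pics/f.png

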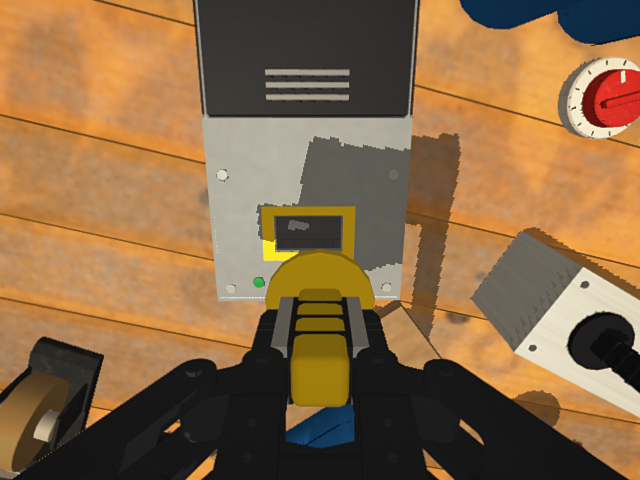

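>>> arm_command(
  motion=[
    [[0, -0.6, 1, 0], [0, 0, 1, 0], [0, 0, 0, 0], [0, 0, 0, 0]],
  ],
)

```text
clock: 10.02
position: [0.5679, 0.182, 0.1927]
orientation: [178.9, -0.3, 13.9]
force: [0.1, 0.2, -0.6]
finger_gap: 0.017
```

```bash
python3 slot.py g; python3 plan.py .567 .182 .118 14 15; python3 - <<'E'
from h import *
im=ctrl.snapshot('side')[0]; cv2.imwrite('pics/g_side.png',cv2.resize(im[130:330,160:460],(800,533)))
E
```

```text
slot 2014 0.09083403009608156 ((0.5675815939903259, 0.18067175149917603), (0.03764712065458298, 0.06216266751289368), 13.294631004333496)
net slot 0.62 [0.5686 0.1745 0.0928]
net rod 0.83 [0.566  0.1792 0.198 ]
TCP [0.5679 0.182  0.1927] tip est [0.5688 0.1804 0.1044]
[-0.03, -0.04, 1.5, np.float64(-0.0)], [-0.03, -0.04, 1.5, np.float64(-0.0)], [-0.03, -0.04, 1.5, np.float64(-0.0)], [-0.03, -0.04, 1.5, np.float64(-0.0)], [-0.03, -0.04, 1.5, np.float64(-0.0)], 
clock 10.175 pos [0.568 0.182 0.193] [178.88  -0.33  13.92]
```

View pics/g_side.png

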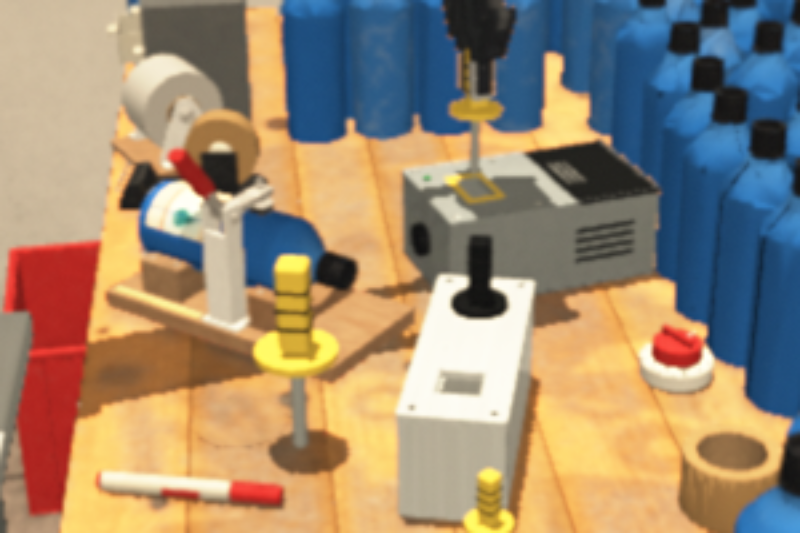

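In the side view (enlarged crop) the tip at (475,172) stands just above the slot at (475,187). Inserting.

>>> arm_command(
  motion=[
    [[0, 0, 1, 0], [0, 0, 1, 0], [0, 0, 1, 0], [0, 0, 0, 0], [0, 0, 0, 0]],
  ],
)

```text
clock: 10.85
position: [0.5682, 0.1811, 0.1604]
orientation: [178.9, -0.3, 13.9]
force: [-1.5, 0.4, -0.8]
finger_gap: 0.0172
```

```bash
python3 slot.py i; python3 plan.py .567 .182 .118 14 10
```

```text
slot 2348 0.0908185646728324 ((0.5678474307060242, 0.18063321709632874), (0.03813339024782181, 0.06238937005400658), 14.530526161193848)
net rod 0.59 [0.568  0.1828 0.166 ]
TCP [0.5682 0.1811 0.1604] tip est [0.569  0.1796 0.0721]
[-0.03, -0.04, 0.85, np.float64(-0.0)], [-0.03, -0.04, 0.85, np.float64(-0.0)], [-0.03, -0.04, 0.85, np.float64(-0.0)], [-0.03, -0.04, 0.85, np.float64(-0.0)], [-0.03, -0.04, 0.85, np.float64(-0.0)], 
clock 11.0 pos [0.5683 0.1811 0.1607] [178.88  -0.32  13.9 ]
```

View pics/i.png

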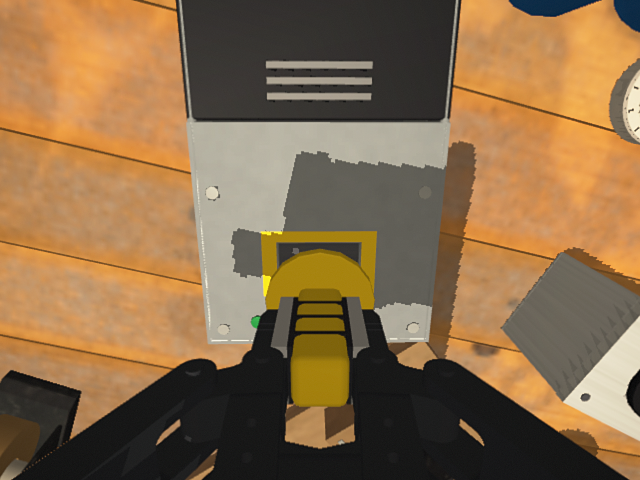

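The tip is 18 mm below the mouth with no force on it. Continuing down to the tab and pressing.

>>> arm_command(
  motion=[
    [[0, 0, 0.8, 0], [0, 0, 0.8, 0], [0, 0, 0.8, 0], [0, 0, 0.6, 0], [0, 0, 0.5, 0], [0, 0, 0, 0]],
  ],
)

```text
clock: 11.75
position: [0.5696, 0.1809, 0.1265]
orientation: [178.9, -0.4, 13.9]
force: [0.1, 0.4, -0.8]
finger_gap: 0.0173
```

```bash
python3 slot.py j; python3 plan.py .567 .182 .118 14 10
```

```text
slot 2125 0.09078335133628945 ((0.5675117373466492, 0.18057411909103394), (0.03815300762653351, 0.06234550476074219), 13.985941886901855)
net rod 0.7 [0.5701 0.1813 0.1331]
TCP [0.5696 0.1809 0.1265] tip est [0.5706 0.1794 0.0382]
[-0.24, -0.19, 0.83, np.float64(-0.002)], 
clock 11.9 pos [0.5697 0.1809 0.1263] [178.88  -0.45  13.91]
```

View pics/j.png

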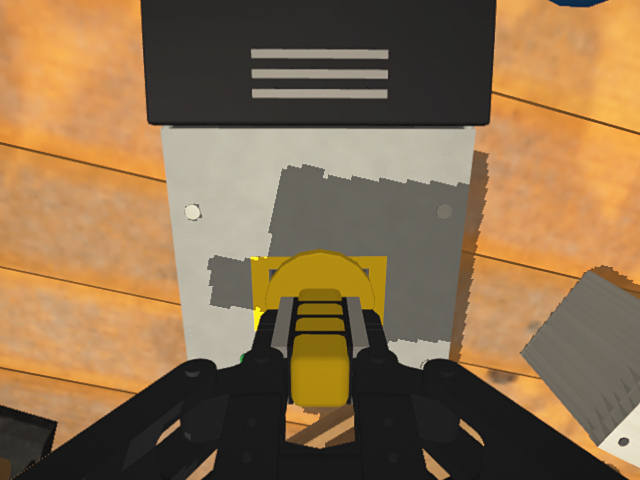

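The lid is visibly rising and the collar is close to the top. Pressing the rest of the way in small steps while watching the force.

>>> arm_command(
  motion=[
    [[-0.1, 0, 0.4, 0], [0, 0, 0.4, 0], [0, 0, 0.3, 0], [0, 0, 0, 0]],
  ],
)

```text
clock: 12.4
position: [0.5699, 0.1809, 0.1196]
orientation: [178.9, -0.6, 13.9]
force: [0.5, -0.4, -0.8]
finger_gap: 0.0175
```

```bash
python3 slot.py k; python3 - <<'E'
from h import *
print(ctrl.get_obs()['force'])
im=ctrl.snapshot('side')[0]; cv2.imwrite('pics/k_side.png',cv2.resize(im[150:270,270:430],(800,600)))
E
```

```text
slot 2394 0.0909442192895789 ((0.5713479518890381, 0.1818535327911377), (0.044189803302288055, 0.0642474964261055), 17.681446075439453)
net rod 0.58 [0.5711 0.1829 0.1239]
TCP [0.5699 0.1809 0.1196] tip est [0.5712 0.1795 0.0313]
[0.54631147 0.06128958 0.78512865]
```

View pics/k_side.png

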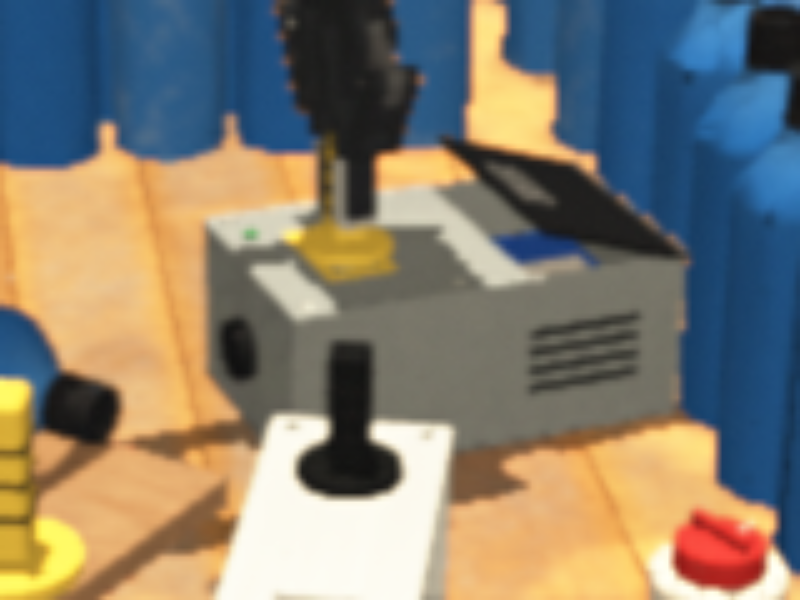

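The side crop shows the lid up and the collar at, or about 1 mm above, the feeder top. Pressing slightly more to seat it.

>>> arm_command(
  motion=[
    [[-0.1, 0, 0.25, 0], [0, 0, 0.25, 0], [0, 0, 0.25, 0]],
  ],
)

```text
clock: 12.98
position: [0.5704, 0.181, 0.119]
orientation: [178.9, -0.7, 13.9]
force: [-6.8, -1.7, 14.3]
finger_gap: 0.0173
```

>>> arm_command(
  motion=[
    [[0, 0, 0.5, 0], [0, 0, 0.5, 0]],
  ],
)

```text
clock: 13.22
position: [0.5705, 0.1809, 0.1189]
orientation: [178.8, -0.6, 14.0]
force: [-12.3, -4.0, 26.4]
finger_gap: 0.0173
```

>>> arm_command(
  motion=[
    [[0, 0, 0, 0], [0, 0, 0, 0]],
  ],
)

```text
clock: 13.48
position: [0.571, 0.1811, 0.12]
orientation: [178.8, -0.7, 14.0]
force: [-0.5, 0.2, -1.1]
finger_gap: 0.0172
```

```bash
python3 - <<'E'
from h import *
T=tool();X=campose('wrist',T); im,d=ctrl.snapshot('wrist'); cv2.imwrite('pics/l.png',im)
P=cloud('wrist',X,d); hsv=cv2.cvtColor(im,cv2.COLOR_BGR2HSV); m=cv2.inRange(hsv,(20,150,60),(35,255,255))>0
k=m&(d>0)&(P[...,2]>.08)&(P[...,2]<.1)
h,e=np.histogram(P[k][:,2],np.arange(.08,.1005,.001)); print(dict(zip(e.round(3).tolist(),h.tolist())))
k=m&(d>0)&(P[...,2]>.144)&(P[...,2]<.16); q=P[k];print('top',len(q),np.median(q,0) if len(q) else '')
E
```

```text
{0.08: 0, 0.081: 0, 0.082: 0, 0.083: 0, 0.084: 0, 0.085: 0, 0.086: 0, 0.087: 0, 0.088: 0, 0.089: 154, 0.09: 1064, 0.091: 700, 0.092: 66, 0.093: 39, 0.094: 64, 0.095: 84, 0.096: 407, 0.097: 1832, 0.098: 1355, 0.099: 149}
top 3503 [0.57490129 0.18288548 0.15251009]
```

View pics/l.png

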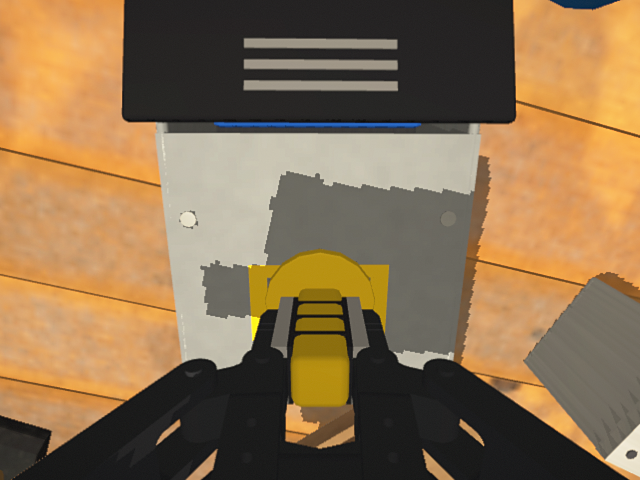

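The rod is seated: the push was resisted with 26 N and no further travel, and the lid is up. Releasing.

>>> arm_command(
  motion=[
    [[0, 0, 0, 0], [0, 0, 0, 0], [0, 0, 0, 0], [0, 0, 0, 0], [0, 0, 0, 0]],
  ],
  gripper=0.5,
)

```text
clock: 14.15
position: [0.57, 0.1807, 0.1174]
orientation: [178.8, -0.5, 14.0]
force: [0.2, 0.8, 0.8]
finger_gap: 0.0638
```

>>> arm_command(
  motion=[
    [[0, 0, -1, 0], [0, 0, -2, 0], [0, 0, -3, 0], [0, 0, -3, 0], [-1, 0, -3, 0], [-1, 0, -2, 0], [0, 0, 0, 0], [0, 0, 0, 0]],
  ],
)

```text
clock: 15.15
position: [0.549, 0.1785, 0.2661]
orientation: [178.8, -0.8, 14.0]
force: [-0.7, 0.2, -0.6]
finger_gap: 0.0642
```

```bash
python3 - <<'E'
from h import *
T=tool();X=campose('wrist',T); im,d=ctrl.snapshot('wrist'); cv2.imwrite('pics/m.png',im)
P=cloud('wrist',X,d); hsv=cv2.cvtColor(im,cv2.COLOR_BGR2HSV); m=cv2.inRange(hsv,(20,150,60),(35,255,255))>0
nr=m&(d>0)&(np.hypot(P[...,0]-.57,P[...,1]-.182)<.05); z=P[...,2]
for nm,a,b in [('border',.085,.0935),('collar',.0935,.103),('top',.146,.16)]:
    q=P[nr&(z>a)&(z<b)]; print(nm,len(q),np.median(q,0).round(4),cv2.minAreaRect(q[:,:2].astype(np.float32)))
for r in ctrl.place_of('slim_rod_grip','wrist'): print(round(r['confidence'],2),w(X,r['centre']).round(4))
k=(d>0)&(hsv[...,2]<70)&(z>.1)&(z<.14)&(P[...,0]>.6); print('lid z max',np.percentile(z[k],98) if k.any() else None)
s=ctrl.snapshot('side')[0]; cv2.imwrite('pics/m_side.png',cv2.resize(s[150:270,270:430],(800,600)))
X=campose('side')
for r in ctrl.place_of('slim_rod_grip','side'): print('side',round(r['confidence'],2),w(X,r['centre']).round(4))
E
```

```text
border 1085 [0.5653 0.2001 0.0908] ((0.5672515034675598, 0.18064962327480316), (0.03807283192873001, 0.06191352754831314), 13.761512756347656)
collar 1865 [0.5771 0.1851 0.0972] ((0.5704463720321655, 0.1790415197610855), (0.046429555863142014, 0.04754433408379555), 4.056187629699707)
top 745 [0.5713 0.1791 0.1518] ((0.5706722140312195, 0.1786794662475586), (0.017483342438936234, 0.01755365915596485), 14.190857887268066)
0.94 [0.5675 0.1762 0.1256]
lid z max 0.11868627702532251
side 0.86 [ 0.5088 -0.2785  0.0667]
side 0.63 [0.5726 0.1765 0.1248]
side 0.55 [ 0.3871 -0.0985  0.1264]
```

View pics/m.png

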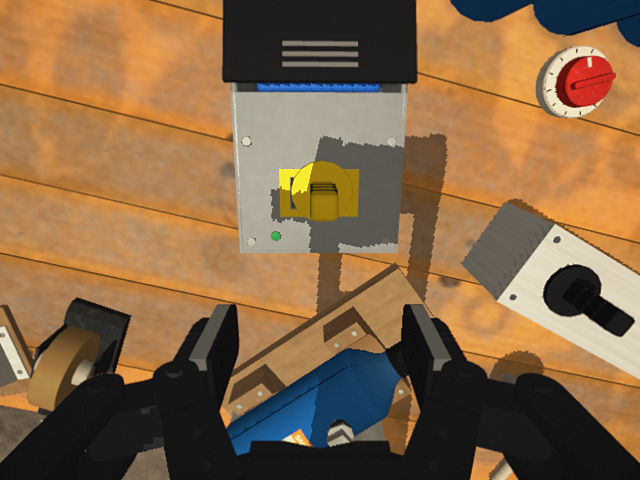

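View pics/m_side.png

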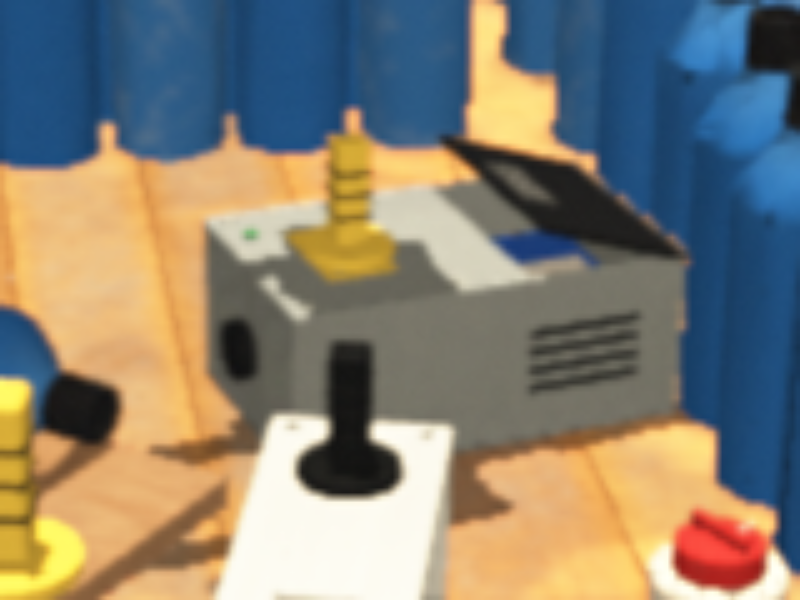

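The rod stands alone in the slot: collar at about (321,190) in the wrist view, upright, top at 0.152, about 4 mm off-centre. The lid is up, its free edge about 28 mm above the top, and the black rod is still in its stand. The gripper is clear, so I'm handing in.

```bash
python3 -c "
from rig import ctrl
print(ctrl.close_job(), ctrl.get_obs()['clock'])"
```

```text
the job is handed in; nothing more can be done
the job is handed in; nothing more can be done
```

The lid is open and the slim rod is standing in the slot. I took the middle-sized yellow rod from the stand, carried it over the thick rod and pushed it down through the slot. The lid popped up, and a further press met 26 N with no more travel, so I took the collar as seated. I then let go, backed the gripper off about 15 cm and handed in. The last clock reading, before the final pictures, was 15.15 s of the 35 s allowed.

**Last checks, from the wrist and side cameras:**
- **Rod position:** the top of its handle is at z = 0.152, so its centre is about 33.5 mm above the mouth. It is about 4 mm sideways from the slot centre, and upright by eye and by collar-to-handle alignment to about 1°.
- **Lid:** its free edge is about 28 mm up. I could not read the catch joint directly; its travel is inferred from this and from the seated collar.
- **Thick black rod:** still in its stand.
- **Gripper:** clear of everything in the pictures, with wrist force near zero.

**Disagreements:** the networks' rod positions were 3–4 mm off the depth fits. The tool also drifted up to 2° out of vertical during the moves, with no visible effect. The interface gave no verdict.

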